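# Clear the broken core out of the guarded core tester

## Task

The rock core in the tester has broken: slide the clear guard all the way open, clear both rock pieces off the deck into the scrap tray on the tester's front, then slide the guard fully shut again. Only once the guard is shut, press the round reset button on the control box and let it come back up. Leave the whole core, the jar and the brush where they are.

Things in the scene. Friction and masses are not known exactly. Their poses are not given: they have to be found in the camera images.
- tester: Grey bench tester, bolted down; place and yaw vary. Origin on the table under the middle of the test bay; x = from its front to its back (front faces the robot at yaw 0), y = along its length, z up. Control box, top 100 mm above the table, at x -60 to 110 mm, y -258 to -142 mm. Crossheads 62 mm above the deck beside the bay (|y| beyond 120 mm)
- lip_mid (a point): Middle of the deck's open front edge (no lip), at tester x -75, y 0, 50 mm above the table; axes as the tester. The flat steel deck is at this height, tester x -75 to +112 mm, y -120 to 120 mm; back stop 30 mm high from x = 112 mm. A blunt cone 32 mm across juts into the bay from each side, 35 mm above the deck at x = 30 mm, to tester y = +99 and -94 mm
- tray_mid (a point): Middle of the floor of the steel scrap tray fixed to the tester's front (tester x -143, y 0 mm, 4 mm above the table); open on top; inside it reaches 67 mm to front and back (back = the tester's front face, under the deck's edge) and 121 mm to either side; rim 40 mm above the table
- guard_top (a point): Middle of the guard's top pane, upper face, 130 mm above the table. The guard is a clear hood 240 mm long in tester y with a metal frame: front pane along the deck's front edge (tester x about -70 mm), top pane (x -72 to 124 mm), back strip; ends open. Fully open, its near end is at tester y = +110 mm
- guard (a joint): Travel of the clear guard in m along the tester's +y: 0 = fully shut (over the bay), 0.23 = fully open (over the ram housing). End stops at both; it stays where it is left; friction about 2.5 N plus 10 N per m/s. Starts shut or a little ajar
- guard_handle (a point): Centre of the black upright fin handle on the guard: 12 mm thick along the tester's y, 50 mm along its x, 42 mm tall. It stands on the guard's top pane (upper face 21 mm below this point, 130 mm above the table), at tester x = -30 mm, y = the guard's travel. It can be pushed by either flat side, or pinched from above
- reset_button (a joint): Press of the reset button in m: 0 = up, 0.006 = fully down (about 5 N), springs back. It counts as pressed beyond 0.004
- reset_button_top (a point): Middle of the top face of the white round reset button (30 mm across) on the control box; it is pressed straight down
- piece_a_mid (a point): Middle, 18 mm above its underside, of a broken stub of rock core standing on the deck: round, 48 mm across, 40 mm tall, 0.11 to 0.22 kg. It starts on the deck under the guard
- piece_b_mid (a point): Middle, 18 mm above its underside, of an angular lump of rock on the deck: 50 x 49 mm, 36 mm tall, 0.11 to 0.22 kg, any yaw. It starts on the deck under the guard; which piece lies on which side varies
- core_mid (a point): Middle of a whole rock core standing on the table in front of the ram housing, 54 mm across, 100 mm tall; leave alone
- jar_mid (a point): Middle of a jar standing on the table behind the tester, 60 mm across, 90 mm tall; leave alone
- brush_grip (a point): Handle of a hand brush, 180 mm long, lying on the table in front of the control box; leave alone

How it is judged:
On the way, in this order (a step that is already met when the one before it is completed fails the run):
1. the guard is slid fully open (to within 25 mm) (value of joint guard above 0.205 m), for 0.1 s.
2. both rock pieces lie in the scrap tray (x of piece_a_mid in the frame of tester between -0.21 and -0.085 m and y of piece_a_mid in the frame of tester between -0.12 and 0.12 m and z of each of piece_a_mid, piece_b_mid in the frame of tester below 0.064 m and x of piece_b_mid in the frame of tester between -0.21 and -0.085 m and y of piece_b_mid in the frame of tester between -0.12 and 0.12 m and linear speed of each of piece_a, piece_b below 0.02 m/s), for 0.2 s.
3. the guard is slid fully shut (value of joint guard below 0.008 m), for 0.2 s.
4. the reset button is pressed (value of joint reset_button above 0.004 m), for 0.03 s.
At the end, for the whole second after the job is handed in: Both rock pieces lie at rest in the scrap tray (their middles inside its walls, at least 10 mm in front of the deck edge and under 64 mm above the table; leaning on one another is fine), the guard is shut to within 8 mm, and the reset button has been pressed and is up again (within 1.5 mm) (all of step 2 and value of joint guard below 0.008 m and value of joint reset_button below 0.0015 m); the robot touches nothing.
It fails at once if the core is displaced by more than 25 mm (distance of core_mid from where it was at the start of the episode above 0.025 m).
It fails at once if the jar is displaced by more than 25 mm (distance of jar_mid from where it was at the start of the episode above 0.025 m).
It fails at once if the brush is displaced by more than 25 mm (distance of brush_grip from where it was at the start of the episode above 0.025 m).
It fails at once if the reset button is pressed while the guard is not shut (value of joint reset_button above 0.004 m and value of joint guard above 0.01 m).
It also fails if it takes over 67 s, if anything falls off the work surface, if the arm or the gripper's body presses on something with over 40 N, if the wrist force passes 120 N, or if a joint passes its speed limit or range.

## Robot

A 6-joint arm with a two-finger parallel gripper is mounted at the origin on the work surface. World frame = base frame: x ahead of the robot, y to its left, z up, the work surface at z = 0. Lengths are in m, angles in rad, forces in N, time in s.
With the tool pointing down it reaches from about 0.15 to 0.775 m from the base axis. Payload 6.1 kg.
Tool frame: the origin (TCP) lies midway between the tips of the shut fingers; the grasp point (between the pads) lies r.grip_point_offset behind it (r.grip_point_offset is the distance from the TCP to the grasp point, in m); z points along the fingers, y is the direction in which the jaws open and shut (so a half turn about z gives the same grasp; the last joint's range is limited). The gripper opens to 85 mm and grips with 20 to 120 N. Pads are 22 mm wide; open, the fingers measure 114 mm over their backs; the gripper's body (76 mm by 85 mm) begins 54 mm behind the grasp point. The pads swing forward as they close: fully open they stand 13 mm farther back than shut.
Start: joints at [1.198, 0.126, -0.04, 1.405, 0, 1.571], TCP at [0.191, 0.489, 0.231] pointing down, gripper open.
Joint ranges: [-2.72, 2.72], [-0.95, 1.95], [-1.27, 1.35], [-1.78, 2.02], [-1.46, 1.47], [-3.14, 3.14]. Speed limits (rad/s): [2.39, 2.39, 3.01, 3.14, 3.14, 3.14].

## Interface

Orientations are given as a unit quaternion [w, x, y, z].
In Python, from workcell import r, camera gives the robot as it stands.
- The arm moves only by the shell command python3 -m jog 'ROWS' [OPENING] [FORCE]. ROWS is JSON, a list of rows, each a list of 2 entries, a list of its own where there are three numbers: the shift along the world's x, y, z in cm, then the turn, a rotation vector about the world's x, y, z in degrees. In form: [[[x, y, z], [wx, wy, wz]], ...]. A call has 1 to 10 rows; each row is the pose to reach, as a shift and turn from the pose commanded when the call began; what a row does not reach only later rows make up. A row lasts 1/12 s, in which the tool goes at most 41.7 mm and 7.16 degrees, less where a joint would pass 70% of its speed; a pose out of reach is approached as far as the arm can. A call with a gripper value outside its range is refused whole. OPENING is the opening in per cent of the stroke, from 0 (shut) to 100 (fully open), set as the call begins (- or left out, the last holds). The fingers move at their own pace and stop on an object; FORCE is the grip in N (left out, the last holds). Time passes only in rows, so rows that repeat a pose let the fingers close. It gives the time, the measured TCP pose, the force and the opening at its end, in the units of the state.
- r.get_obs(): the state, without advancing time (a new reading comes with each control period).
- camera(name): name is "scene" or "top" or "wrist"; returns a dict with "color" (384x512x3 uint8, red, green, blue), "camera_matrix" (3x3 intrinsics, pixels), "position" and "orientation" of the camera in the world. Camera axes: x right, y up, looking along -z (the intrinsics and any distortion apply to the point x, -y, -z); pixel columns grow to the right and rows downward; lengths in m; the calibration is good to about 2 mm. A picture is of the moment at which its call begins. There is no depth.
- r.finish_job(): hands the job in, once; it reports no verdict.
The state is a dict: "time": time; "q": joint angles; "joint_velocities": joint speeds; "tau": joint torques, N m; "ee_pos": TCP position; "eef_rot": TCP orientation; "ft_force": force on the tool from outside, world axes, zero at the start; "torque": the same for the moment, N m; "grip_width": opening from 0.0 (shut) to 1.0 (fully open).
Only numpy, scipy, OpenCV 4.12 (cv2) and the standard library are available. Lean on these libraries where they do the work, as an engineer would, in place of code of your own. Each camera call takes 0.05 s, during which the arm holds its last target. There are 200 camera calls.

## Working session

There is one attempt and no reset: what is moved stays moved. The work goes in short steps, Python scripts to look and compute and a shell command to move; the robot and the scene stay as the last step left them, time stands still between calls to the robot, and variables do not carry over. Pictures are saved under pics/ and viewed, about 8 in all and at most 12, crops included, and the job is handed in when it is done.

```bash
mkdir -p pics; cat > h.py <<'E'
import numpy as np, cv2
from scipy.spatial.transform import Rotation as R
from workcell import r, camera
def snap(name, f):
    c=camera(name); cv2.imwrite('pics/'+f,c['color'][:,:,::-1]); 
    np.savez('pics/'+f+'.npz',K=c['camera_matrix'],p=c['position'],q=c['orientation']); return c
def load(f):
    d=np.load('pics/'+f+'.npz'); w=d['q']; return d['K'],d['p'],R.from_quat([w[1],w[2],w[3],w[0]])
def onz(f,uv,z):
    K,p,Q=load(f); d=np.linalg.inv(K)@[uv[0],uv[1],1]; d=Q.apply([d[0],-d[1],-d[2]])
    return p+d*(z-p[2])/d[2]
def proj(f,X):
    K,p,Q=load(f); c=Q.inv().apply(np.array(X)-p); c=np.array([c[0],-c[1],-c[2]]); u=K@c; return u[:2]/u[2]
E
python3 - <<'E'
from h import *
for n in ('scene','top'):
    c=snap(n,n+'0.png'); print(n,c['position'],c['orientation'],c['camera_matrix'])
a=cv2.imread('pics/scene0.png');b=cv2.imread('pics/top0.png')
print(r.get_obs(), r.grip_point_offset)
E
```

```text
scene [ 0.99993797 -0.69467605  0.80099848] [0.86958355 0.38937421 0.13081108 0.27404497] [[394.39049155   0.         257.65763206]
 [  0.         394.39049155 191.13983971]
 [  0.           0.           1.        ]]
top [ 0.37074243 -0.0764889   1.42654628] [-0.70296761 -0.04690571  0.05088317  0.70784694] [[494.19402695   0.         255.81949994]
 [  0.         494.19402695 184.58108428]
 [  0.           0.           1.        ]]
{'time': 0.1, 'q': array([ 1.19800511e+00,  1.26344464e-01, -4.04625723e-02,  1.40538037e+00,
       -1.39939510e-05,  1.57085603e+00]), 'joint_velocities': array([-0.00154266, -0.00024019,  0.00155201,  0.00058964,  0.00056585,
       -0.00078615]), 'tau': array([ 1.32230471e-03, -4.36899662e+01,  3.53609669e+01,  1.35518453e-02,
       -1.54220368e-05,  5.88151437e-06]), 'ee_pos': array([0.19109411, 0.48862319, 0.23061367]), 'eef_rot': array([-1.21999947e-04,  1.85347432e-01,  9.82672807e-01, -6.84792473e-04]), 'ft_force': array([ 0.05283092, -0.12547648, -0.82203404]), 'torque': array([ 0.03310342, -0.04061533,  0.05100376]), 'grip_width': 1.0012478414070234} 0.0187
```

View pics/scene0.png

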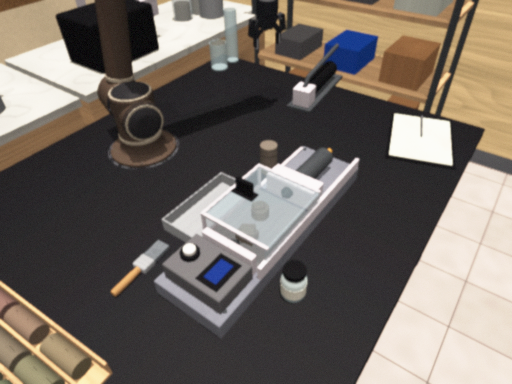

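View pics/top0.png

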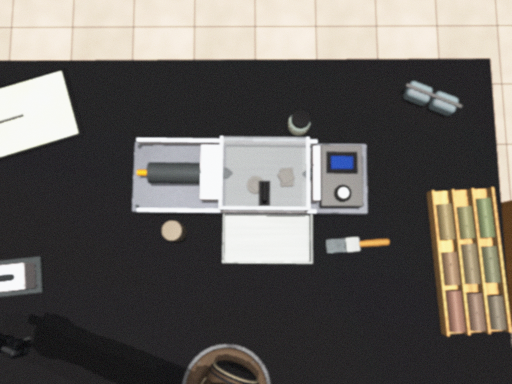

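The scene and top views show the tester with its deck around (265,175) in top. The tray is in front at (267,238), the handle at (264,193), the pieces at (254,184) and (287,177), and the button at (343,193). I'll zoom in to measure.

```bash
python3 - <<'E'
import cv2
a=cv2.imread('pics/top0.png')[120:270,205:375]; b=cv2.imread('pics/scene0.png')[140:290,155:325]
a=cv2.resize(a,None,fx=4.7,fy=4.7*1,interpolation=cv2.INTER_CUBIC)[:,:799]
cv2.imwrite('pics/topz.png',a[:600]);
b=cv2.resize(b,None,fx=4,fy=4,interpolation=cv2.INTER_CUBIC); cv2.imwrite('pics/scz.png',b)
E
```

```text
(no output)
```

View pics/topz.png

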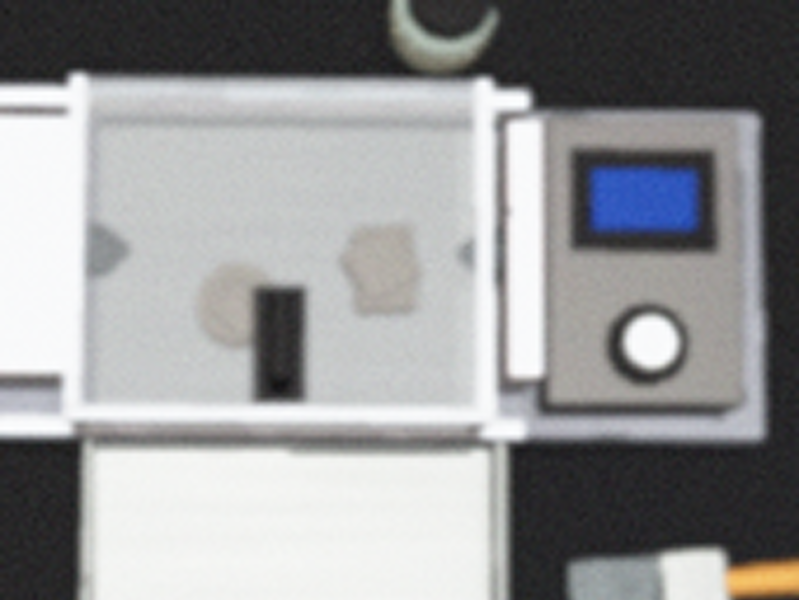

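View pics/scz.png

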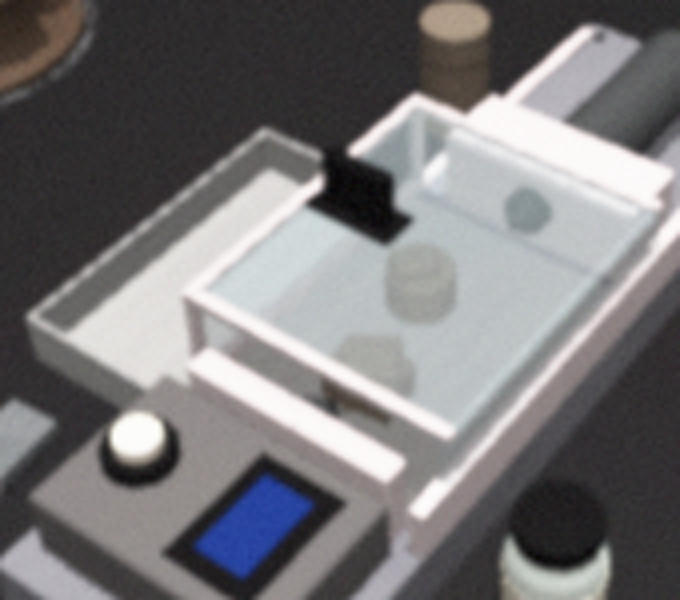

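```bash
cat > fit.py <<'E'
from h import *
from scipy.optimize import least_squares
T=lambda u,v:(205+u/4.7,120+v/4.7); S=lambda u,v:(155+u/4,140+v/4)
B=[((-.06,-.258,.1),T(740,403),S(35,495)),((.11,-.258,.1),T(741,118),S(240,595)),((.11,-.142,.1),T(547,115),S(390,532)),((-.06,-.142,.1),T(546,403),S(165,385))]
G=[((-.072,-.12,.13),T(493,423),S(185,295)),((-.072,.12,.13),T(62,423),S(415,95)),((.124,.12,.13),T(70,75),S(662,205)),((.124,-.12,.13),T(491,78),S(450,437))]
def W(p,X,g=0):
    X=np.array(X)+[0,g,0]; c,s=np.cos(p[2]),np.sin(p[2]); return np.array([p[0]+c*X[0]-s*X[1],p[1]+s*X[0]+c*X[1],X[2]])
def f(p):
    e=[]
    for L,g in((B,0),(G,p[3])):
        for X,t,s in L:
            w=W(p,X,g); e+=[*(proj('top0.png',w)-t),*(proj('scene0.png',w)-s)]
    return np.array(e)
o=least_squares(f,[.5,-.1,0,0],loss='soft_l1'); p=o.x; print('pose',p.round(4),np.degrees(p[2])); print(f(p).reshape(-1,4).round(1))
def tri(t,s):
    g=least_squares(lambda X:np.r_[proj('top0.png',X)-t,proj('scene0.png',X)-s],[.5,-.1,.1]); return g.x,g.cost
def loc(X): c,s=np.cos(p[2]),np.sin(p[2]); d=X-[p[0],p[1],0]; return np.array([c*d[0]+s*d[1],-s*d[0]+c*d[1],X[2]])
for n,t,s in(('button',T(650,343),S(137,437)),('stubtop',T(239,305),S(421,263)),('lumptop',T(380,268),S(373,355)),('handletop',T(282,345),S(362,172))):
    X,c=tri(t,s); print(n,X.round(4),'local',loc(X).round(4),round(c,2))
for n,X in(('tray',(-.143,0,.004)),('lip',(-.075,0,.05)),('handle',(-.03,p[3],.151))): print(n,W(p,X).round(4))
np.save('pose.npy',p)
for n,uv,z in(('core',(172,230),.1),('jar',(299,123),.09),('brushL',(328,245),.02),('brushR',(388,242),.02)): print(n,onz('top0.png',uv,z).round(3),loc(onz('top0.png',uv,z)).round(3))
E
python3 fit.py
```

```text
pose [ 0.559  -0.119  -0.0162  0.0123] -0.9278003380471752
[[ 1.6  0.4 -3.7 -0.2]
 [ 0.  -0.7  3.  13.7]
 [-0.9 -0.4 -0.3 -7.8]
 [-0.1  0.  -0.5 -4.1]
 [-0.3 -0.9 -0.9 -0.7]
 [ 0.2 -1.8  0.  -0.1]
 [-0.1 -0.5 -0.  -0.6]
 [-0.3 -0.2 -1.2  0.3]]
button [ 0.5301 -0.3174  0.1153] local [-0.0257 -0.1988  0.1153] 0.22
stubtop [ 0.5591 -0.0831  0.0821] local [-0.0004  0.0359  0.0821] 0.9
lumptop [ 0.5809 -0.1659  0.0798] local [ 0.0227 -0.0465  0.0798] 0.93
handletop [ 0.5275 -0.1046  0.1603] local [-0.0317  0.0139  0.1603] 3.28
tray [ 0.416  -0.1167  0.004 ]
lip [ 0.484  -0.1178  0.05  ]
handle [ 0.5292 -0.1062  0.151 ]
core [0.434 0.14  0.1  ] [-0.129  0.257  0.1  ]
jar [ 0.729 -0.206  0.09 ] [ 0.171 -0.084  0.09 ]
brushL [ 0.393 -0.288  0.02 ] [-0.163 -0.172  0.02 ]
brushR [ 0.4   -0.458  0.02 ] [-0.153 -0.342  0.02 ]
```

The fit agrees well: tester at (0.559, -0.119), yaw -0.9°, guard about 12 mm ajar. I'll move towards the handle with the jaws shut and turned along x.

```bash
J="python3 -m jog"; $J '[[[17,-32,0],[0,0,-69.5]],[[17,-32,0],[0,0,-69.5]],[[17,-32,0],[0,0,-69.5]],[[17,-32,0],[0,0,-69.5]],[[17,-32,0],[0,0,-69.5]],[[17,-32,0],[0,0,-69.5]],[[17,-32,0],[0,0,-69.5]],[[17,-32,0],[0,0,-69.5]],[[17,-32,0],[0,0,-69.5]],[[17,-32,0],[0,0,-69.5]]]' 0 40
$J '[[[17,-32,0],[0,0,0]],[[17,-32,0],[0,0,0]],[[17,-32,0],[0,0,0]],[[17,-32,0],[0,0,0]],[[17,-32,0],[0,0,0]],[[17,-32,0],[0,0,0]],[[17,-32,0],[0,0,0]],[[17,-32,0],[0,0,0]],[[17,-32,0],[0,0,0]],[[17,-32,0],[0,0,0]]]'
python3 -c "
from h import *
snap('wrist','w1.png'); o=r.get_obs(); print(o['q'],o['ee_pos'],o['eef_rot'])"
```

```text
time: 0.93
ee_pos: [0.3627, 0.165, 0.2311]
eef_rot: [0.001, 0.717, 0.697, -0.0]
ft_force: [-1.1, 0.8, 0.6]
grip_width: -0.001
time: 1.77
ee_pos: [0.5329, -0.1556, 0.2295]
eef_rot: [-0.0, 0.714, 0.7, -0.001]
ft_force: [-0.7, 0.7, 0.3]
grip_width: 0.002
[-2.80861204e-01  1.81829355e-01  2.30935606e-02  1.41416316e+00
 -1.00989999e-04  1.30861553e+00] [ 0.53171874 -0.15342499  0.2297924 ] [-8.90709060e-04  7.13679929e-01  7.00471164e-01 -5.60753554e-04]
```

View pics/w1.png

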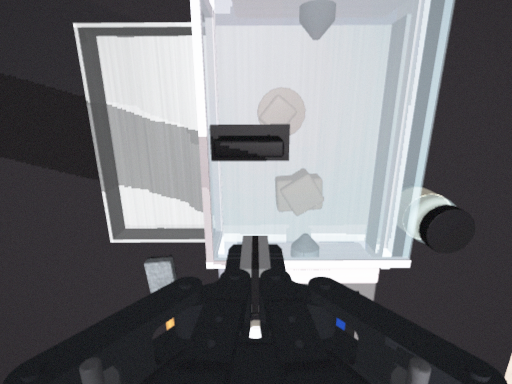

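The wrist view shows the fin at about (250,147), the stub at (281,112), the lump at (300,193), and my fingers behind the handle on its -y side. I'll check these numbers quickly, then push.

```bash
python3 -c "
from h import *
print('fin top',onz('w1.png',(249,148),.172),'stub',onz('w1.png',(281,112),.088),'lump',onz('w1.png',(301,193),.08))"
python3 -m jog '[[[0,0,-3],[0,0,0]],[[0,0,-6],[0,0,0]],[[0,0,-9],[0,0,0]],[[0,0,-9],[0,0,0]],[[0,0,-9],[0,0,0]]]'
```

```text
fin top [ 0.53033151 -0.10579785  0.172     ] stub [ 0.5601053  -0.08262473  0.088     ] lump [ 0.5830104  -0.16668711  0.08      ]
time: 2.23
ee_pos: [0.5296, -0.1499, 0.1404]
eef_rot: [-0.002, 0.712, 0.702, -0.001]
ft_force: [-1.3, 0.2, 1.3]
grip_width: 0.001
```

```bash
python3 -m jog '[[[0,1.5,0],[0,0,0]],[[0,3,0],[0,0,0]],[[0,5.5,0],[0,0,0]],[[0.1,8.5,0],[0,0,0]],[[0.2,11.5,0],[0,0,0]],[[0.2,14.5,0],[0,0,0]],[[0.3,17.5,0],[0,0,0]],[[0.3,20.5,0],[0,0,0]],[[0.4,22.5,0],[0,0,0]],[[0.4,23.7,0],[0,0,0]]]'
python3 -m jog '[[[0,0.6,0],[0,0,0]],[[0,0.8,0],[0,0,0]],[[0,0.8,0],[0,0,0]],[[0,0.8,0],[0,0,0]]]'
```

```text
time: 3.07
ee_pos: [0.5358, 0.0879, 0.1441]
eef_rot: [0.001, 0.712, 0.703, 0.001]
ft_force: [-0.7, -4.4, 2.8]
grip_width: -0.007
time: 3.4
ee_pos: [0.5354, 0.0936, 0.1417]
eef_rot: [-0.0, 0.713, 0.702, 0.0]
ft_force: [0.1, -0.3, -0.3]
grip_width: -0.001
```

```bash
python3 -m jog '[[[0,-0.5,1],[0,0,0]],[[0,-0.8,4],[0,0,0]],[[0,-1,7],[0,0,0]],[[0.5,-4,8],[0,0,0]],[[1,-8,8],[0,0,0]],[[1.5,-12,8],[0,0,0]],[[2,-15,8],[0,0,0]],[[2.5,-17.7,8],[0,0,0]],[[2.5,-17.7,8],[0,0,0]],[[2.5,-17.7,8],[0,0,0]]]' 100
python3 -c "
from h import *
snap('wrist','w2.png');snap('top','top2.png');print(r.get_obs()['ee_pos'])
a=cv2.imread('pics/w2.png');b=cv2.resize(cv2.imread('pics/top2.png')[110:270,120:380],(512,315));cv2.imwrite('pics/c2.png',np.vstack([a[:280],b]))"
```

```text
time: 4.23
ee_pos: [0.56, -0.0853, 0.2216]
eef_rot: [-0.0, 0.714, 0.7, 0.0]
ft_force: [0.1, -0.2, 0.7]
grip_width: 0.996
[ 0.55993162 -0.08336283  0.22162371]
```

View pics/c2.png

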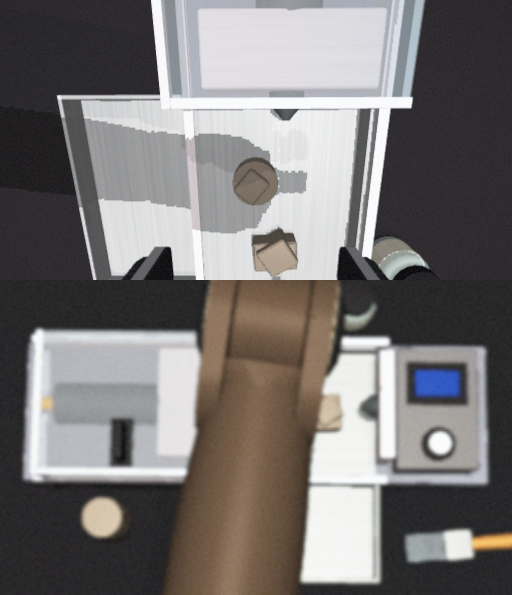

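The guard is open, with the fin at (121,442) in the composite. The stub's top is at (256,183) and the lump's at (276,254) in the wrist view.

```bash
python3 -c "
from h import *
p=np.load('pose.npy')
X=onz('top2.png',(181.6,192.3),.172); print('fin',X, 'travel', X[1]-p[1])
print('stub',onz('w2.png',(255,182),.088),'lump',onz('w2.png',(274,252),.083))
a=cv2.imread('pics/w2.png')[140:284,190:330]; cv2.imwrite('pics/c3.png',cv2.resize(a,None,fx=4,fy=4,interpolation=cv2.INTER_CUBIC))"
```

```text
fin [0.52679899 0.10561529 0.172     ] travel 0.22463261832475911
stub [ 0.56102304 -0.07910846  0.088     ] lump [ 0.58056276 -0.16054976  0.083     ]
```

View pics/c3.png

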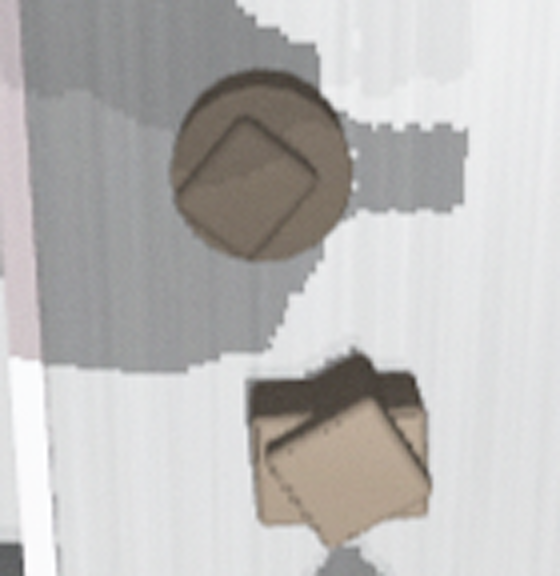

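```bash
python3 -m jog '[[[0.1,0.2,-3],[0,0,0]],[[0.1,0.2,-6.5],[0,0,0]],[[0.1,0.2,-10],[0,0,0]],[[0.1,0.2,-13],[0,0,0]],[[0.1,0.2,-15.5],[0,0,0]],[[0.1,0.2,-16.8],[0,0,0]],[[0.1,0.2,-16.8],[0,0,0]],[[0.1,0.2,-16.8],[0,0,0]]]'
python3 -m jog '[[[0,0,0],[0,0,0]],[[0,0,0],[0,0,0]],[[0,0,0],[0,0,0]],[[0,0,0],[0,0,0]],[[0,0,0],[0,0,0]],[[0,0,0],[0,0,0]],[[0,0,0],[0,0,0]],[[0,0,0],[0,0,0]]]' 0 40
```

```text
time: 5.0
ee_pos: [0.5607, -0.0801, 0.0532]
eef_rot: [-0.001, 0.712, 0.702, -0.0]
ft_force: [-0.2, 0.2, 0.1]
grip_width: 0.997
time: 5.67
ee_pos: [0.5622, -0.0811, 0.055]
eef_rot: [0.001, 0.712, 0.702, 0.001]
ft_force: [-0.9, 1.0, 6.1]
grip_width: 0.549
```

```bash
python3 -m jog '[[[0,0,2],[0,0,0]],[[0,0,4.5],[0,0,0]],[[-2,0,6],[0,0,0]],[[-5,0.5,6],[0,0,0]],[[-8.5,1,6],[0,0,0]],[[-11.5,1.4,6],[0,0,0]],[[-14.2,1.4,5],[0,0,0]],[[-14.2,1.4,3],[0,0,0]],[[-14.2,1.4,1],[0,0,0]],[[-14.2,1.4,1],[0,0,0]]]'
python3 -m jog '[[[0,0,-2],[0,0,0]],[[0,0,-4],[0,0,0]],[[0,0,-5.2],[0,0,0]],[[0,0,-5.2],[0,0,0]],[[0,0,-5.2],[0,0,0]]]'
```

```text
time: 6.5
ee_pos: [0.4167, -0.0668, 0.0608]
eef_rot: [-0.002, 0.712, 0.702, -0.001]
ft_force: [-1.0, -0.2, -2.2]
grip_width: 0.545
time: 6.92
ee_pos: [0.4194, -0.0671, 0.0119]
eef_rot: [-0.0, 0.712, 0.702, -0.0]
ft_force: [0.7, -0.4, -0.7]
grip_width: 0.546
```

```bash
python3 -m jog '[[[0,0,0],[0,0,0]],[[0,0,0],[0,0,0]],[[0,0,0],[0,0,0]],[[0,0,0],[0,0,0]],[[0,0,3],[0,0,0]],[[0,0,7],[0,0,0]],[[0,0,11],[0,0,0]],[[0,0,15],[0,0,0]],[[0,0,16],[0,0,0]],[[0,0,16],[0,0,0]]]' 75
python3 -m jog '[[[3,-1.5,0],[0,0,0]],[[6.5,-3.5,0],[0,0,0]],[[10,-5.5,0],[0,0,0]],[[13,-7.5,0],[0,0,0]],[[16.2,-9.5,0],[0,0,0]],[[16.2,-9.5,0],[0,0,0]],[[16.2,-9.5,0],[0,0,0]]]' 100
python3 -c "
from h import *
snap('wrist','w4.png');snap('top','top4.png');print(r.get_obs()['ee_pos'])
print('lump',onz('w2.png',(274.7,253.7),.07))
a=cv2.imread('pics/w4.png');b=cv2.resize(cv2.imread('pics/top4.png')[110:270,120:380],(512,315));cv2.imwrite('pics/c4.png',np.vstack([a[:280],b]))"
```

```text
time: 7.75
ee_pos: [0.4215, -0.0674, 0.1754]
eef_rot: [0.003, 0.712, 0.702, 0.002]
ft_force: [0.3, -0.0, -0.3]
grip_width: 0.751
time: 8.33
ee_pos: [0.5815, -0.1628, 0.1679]
eef_rot: [-0.002, 0.713, 0.701, -0.001]
ft_force: [0.0, -0.3, -0.4]
grip_width: 1.004
[ 0.5801809  -0.16172874  0.1697551 ]
lump [ 0.58224713 -0.16971004  0.07      ]
```

View pics/c4.png

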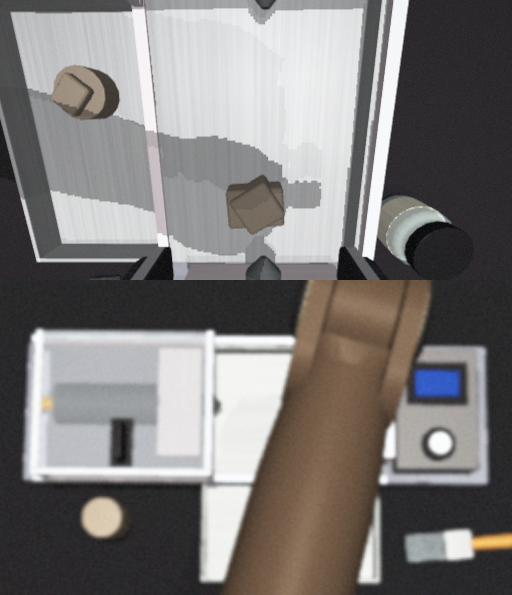

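The stub stands in the tray at (80,93). The lump is at (256,205) and still on the deck, nearly square to the jaws.

```bash
python3 -c "
from h import *
for z in(.06,.07,.08): print(onz('w4.png',(256,205),z),onz('w2.png',(274.7,252.5),z))"
```

```text
[ 0.58269703 -0.17225978  0.06      ] [ 0.58294068 -0.17352565  0.06      ]
[ 0.58273646 -0.16889382  0.07      ] [ 0.58224441 -0.16815864  0.07      ]
[ 0.58277588 -0.16552786  0.08      ] [ 0.58154815 -0.16279164  0.08      ]
```

```bash
python3 -m jog '[[[0.2,-0.5,-3],[0,0,0]],[[0.2,-0.5,-6.5],[0,0,0]],[[0.2,-0.5,-9.5],[0,0,0]],[[0.2,-0.5,-11.6],[0,0,0]],[[0.2,-0.5,-11.6],[0,0,0]],[[0.2,-0.5,-11.6],[0,0,0]]]'
python3 -m jog '[[[0,0,0],[0,0,0]],[[0,0,0],[0,0,0]],[[0,0,0],[0,0,0]],[[0,0,0],[0,0,0]],[[0,0,0],[0,0,0]],[[0,0,0],[0,0,0]],[[0,0,0],[0,0,0]],[[0,0,0],[0,0,0]]]' 0 40
```

```text
time: 8.93
ee_pos: [0.5815, -0.1661, 0.0551]
eef_rot: [-0.001, 0.712, 0.702, -0.001]
ft_force: [0.5, 0.1, 0.5]
grip_width: 0.999
time: 9.6
ee_pos: [0.5841, -0.1673, 0.0578]
eef_rot: [0.001, 0.712, 0.702, 0.001]
ft_force: [-2.8, 0.3, 8.0]
grip_width: 0.584
```

```bash
python3 -m jog '[[[0,0,2],[0,0,0]],[[0,0,4.5],[0,0,0]],[[-2,0,6],[0,0,0]],[[-5.5,0,6],[0,0,0]],[[-9,-0.3,6],[0,0,0]],[[-13,-0.7,6],[0,0,0]],[[-16.3,-0.7,5],[0,0,0]],[[-16.3,-0.7,3],[0,0,0]],[[-16.3,-0.7,1],[0,0,0]],[[-16.3,-0.7,1],[0,0,0]]]'
python3 -m jog '[[[0,0,-2],[0,0,0]],[[0,0,-4],[0,0,0]],[[0,0,-5.2],[0,0,0]],[[0,0,-5.2],[0,0,0]],[[0,0,-5.2],[0,0,0]]]'
```

```text
time: 10.43
ee_pos: [0.4181, -0.1735, 0.0634]
eef_rot: [-0.001, 0.713, 0.702, -0.001]
ft_force: [-1.0, 0.4, -2.0]
grip_width: 0.581
time: 10.85
ee_pos: [0.4207, -0.1741, 0.0141]
eef_rot: [0.0, 0.712, 0.702, -0.0]
ft_force: [0.3, 0.2, -0.4]
grip_width: 0.583
```

```bash
python3 -m jog '[[[0,0,0],[0,0,0]],[[0,0,0],[0,0,0]],[[0,0,0],[0,0,0]],[[0,0,0],[0,0,0]],[[0,0,3],[0,0,0]],[[0,0,7],[0,0,0]],[[0,0,11],[0,0,0]],[[0,0,15],[0,0,0]],[[0,0,19],[0,0,0]],[[0,0,20],[0,0,0]]]' 75
python3 -m jog '[[[1.5,3.3,0],[0,0,0]],[[2.8,6.6,0],[0,0,0]],[[4,10,0],[0,0,0]],[[5.2,13.5,0],[0,0,0]],[[6.4,17,0],[0,0,0]],[[7.6,20.5,0],[0,0,0]],[[8.8,24,0],[0,0,0]],[[10,27.5,0],[0,0,0]],[[11,31,0],[0,0,0]],[[11.4,33,0],[0,0,0]]]' 0
python3 -m jog '[[[0,0,0],[0,0,0]],[[0,0,0],[0,0,0]]]'
python3 -c "
from h import *
snap('wrist','w5.png');snap('top','top5.png');snap('scene','s5.png');print(r.get_obs()['ee_pos'])
b=cv2.resize(cv2.imread('pics/top5.png')[110:270,120:380],(512,315));a=cv2.resize(cv2.imread('pics/s5.png')[130:270,130:370],(512,285));cv2.imwrite('pics/c5.png',np.vstack([a,b]))"
```

```text
time: 11.68
ee_pos: [0.4222, -0.1749, 0.2201]
eef_rot: [0.004, 0.712, 0.702, 0.002]
ft_force: [1.1, -0.5, -0.6]
grip_width: 0.748
time: 12.52
ee_pos: [0.5349, 0.1593, 0.2128]
eef_rot: [-0.0, 0.712, 0.703, 0.0]
ft_force: [-0.2, -1.2, -0.7]
grip_width: 0.004
time: 12.68
ee_pos: [0.5341, 0.1568, 0.2128]
eef_rot: [-0.0, 0.712, 0.703, -0.001]
ft_force: [-1.2, -0.5, 0.6]
grip_width: 0.002
[0.53395959 0.15490031 0.21336639]
```

View pics/c5.png

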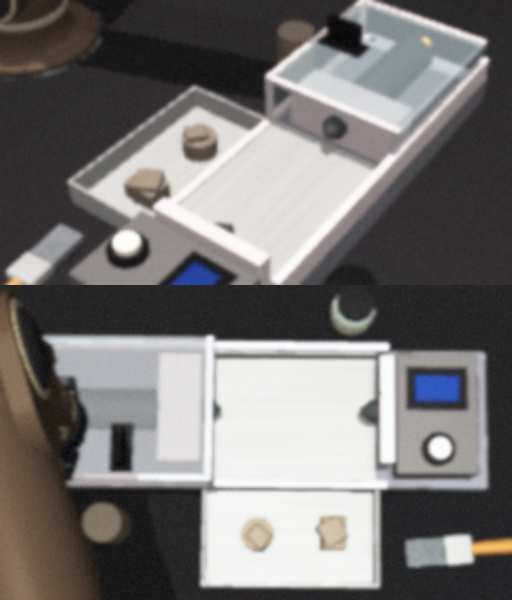

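Both pieces lie in the tray, at (257,534) and (332,533) in the composite. My fingers are now beyond the fin, so I'll lower and push the guard shut.

```bash
python3 -m jog '[[[0,0,-3],[0,0,0]],[[0,0,-6],[0,0,0]],[[0,0,-7.1],[0,0,0]],[[0,0,-7.1],[0,0,0]],[[0,0,-7.1],[0,0,0]]]'
python3 -m jog '[[[0,-1.2,0],[0,0,0]],[[0,-2.5,0],[0,0,0]],[[0,-5,0],[0,0,0]],[[0,-8,0],[0,0,0]],[[-0.1,-11,0],[0,0,0]],[[-0.2,-14,0],[0,0,0]],[[-0.3,-17,0],[0,0,0]],[[-0.3,-20,0],[0,0,0]],[[-0.4,-23,0],[0,0,0]],[[-0.4,-24.5,0],[0,0,0]]]'
python3 -m jog '[[[0,-0.7,0],[0,0,0]],[[0,-1.2,0],[0,0,0]],[[0,-1.5,0],[0,0,0]],[[0,-1.5,0],[0,0,0]],[[0,-1.5,0],[0,0,0]]]'
```

```text
time: 13.25
ee_pos: [0.534, 0.1551, 0.1428]
eef_rot: [-0.0, 0.713, 0.701, -0.0]
ft_force: [0.5, -0.6, 1.3]
grip_width: -0.0
time: 14.08
ee_pos: [0.5307, -0.0924, 0.1442]
eef_rot: [0.001, 0.713, 0.701, 0.001]
ft_force: [1.3, 0.3, 0.8]
grip_width: -0.001
time: 14.5
ee_pos: [0.5304, -0.101, 0.1438]
eef_rot: [-0.002, 0.712, 0.703, 0.003]
ft_force: [-1.9, 13.0, 7.3]
grip_width: 0.003
```

Force has built to 13 N with the tool stalled 4 mm short, so the guard is on its end stop. I'll back off and go above the button.

```bash
python3 -m jog '[[[0,0.8,0],[0,0,0]],[[0,1,3],[0,0,0]],[[0,1,6],[0,0,0]],[[0,-2,7],[0,0,0]],[[0,-6,7],[0,0,0]],[[0,-10,7],[0,0,0]],[[0,-14,7],[0,0,0]],[[0,-18,7],[0,0,0]],[[0,-21.2,7],[0,0,0]],[[0,-21.2,7],[0,0,0]]]'
python3 -m jog '[[[0,0,-2],[0,0,0]],[[0,0,-4],[0,0,0]],[[0,0,-6],[0,0,0]],[[0,0,-6],[0,0,0]]]'
python3 -c "
from h import *
snap('wrist','w6.png');snap('top','top6.png');snap('scene','s6.png');print(r.get_obs()['ee_pos'])
b=cv2.resize(cv2.imread('pics/w6.png'),(420,315));a=cv2.resize(cv2.imread('pics/s6.png')[130:290,140:340],(400,320),interpolation=cv2.INTER_CUBIC)
t=cv2.resize(cv2.imread('pics/top6.png')[120:270,205:375],(380,315),interpolation=cv2.INTER_CUBIC)
c=np.zeros((600,800,3),np.uint8);c[:280,:400]=a[:280];c[285:600,:420]=b;c[285:600,420:]=t;cv2.imwrite('pics/c6.png',c)"
```

```text
time: 15.33
ee_pos: [0.5296, -0.3213, 0.2116]
eef_rot: [0.001, 0.714, 0.7, -0.001]
ft_force: [-0.1, 0.4, 0.1]
grip_width: 0.003
time: 15.67
ee_pos: [0.5285, -0.3148, 0.1484]
eef_rot: [-0.003, 0.712, 0.702, -0.001]
ft_force: [-0.8, -0.3, -0.1]
grip_width: -0.002
[ 0.5304832  -0.31584967  0.15341302]
```

View pics/c6.png

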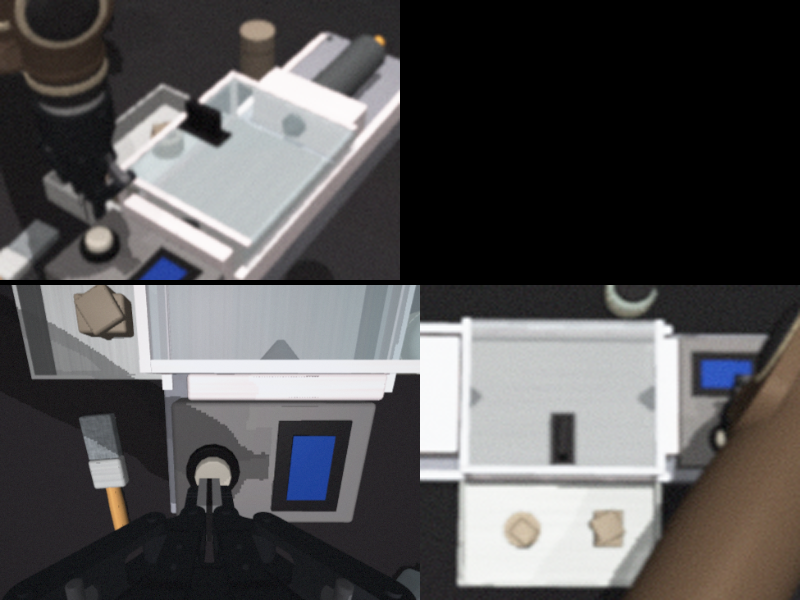

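The guard is shut, with its ends in line with the tray, and both pieces are in the tray. The fingertips are over the button at (212,470) in the wrist tile. I'll press down in small steps.

```bash
python3 -m jog '[[[0,-0.1,-2],[0,0,0]],[[0,-0.1,-3.2],[0,0,0]],[[0,-0.1,-3.6],[0,0,0]],[[0,-0.1,-3.8],[0,0,0]],[[0,-0.1,-4],[0,0,0]],[[0,-0.1,-4.2],[0,0,0]],[[0,-0.1,-4.2],[0,0,0]]]'
python3 -m jog '[[[0,0,-0.2],[0,0,0]],[[0,0,-0.3],[0,0,0]],[[0,0,-0.3],[0,0,0]],[[0,0,-0.3],[0,0,0]]]'
```

```text
time: 16.4
ee_pos: [0.531, -0.3173, 0.1158]
eef_rot: [0.003, 0.712, 0.702, 0.001]
ft_force: [-5.9, 3.9, 19.5]
grip_width: 0.003
time: 16.73
ee_pos: [0.5311, -0.3174, 0.1155]
eef_rot: [0.004, 0.712, 0.702, 0.001]
ft_force: [-11.2, 6.8, 35.3]
grip_width: -0.002
```

35 N with no further motion means it has bottomed out. I'll confirm from the force profile on the way up: a sprung button should keep a few N over about 6 mm.

```bash
python3 -m jog '[[[0,0,0.4],[0,0,0]],[[0,0,0.8],[0,0,0]],[[0,0,0.8],[0,0,0]]]'
for i in 1 2 3 4 5; do python3 -m jog '[[[0,0,0.15],[0,0,0]],[[0,0,0.15],[0,0,0]]]' | egrep 'pos|force'; done
python3 -m jog '[[[0,0,2],[0,0,0]],[[0,0,5],[0,0,0]],[[0,0,8],[0,0,0]],[[0,0,8],[0,0,0]],[[0,0,8],[0,0,0]]]'
```

```text
time: 16.98
ee_pos: [0.5311, -0.3174, 0.1186]
eef_rot: [0.002, 0.712, 0.702, 0.001]
ft_force: [-0.9, 0.9, 3.4]
grip_width: 0.003
ee_pos: [0.5311, -0.3174, 0.1178]
ft_force: [1.6, -0.6, 4.6]
ee_pos: [0.5309, -0.3174, 0.1186]
ft_force: [2.3, -0.8, 3.6]
ee_pos: [0.5304, -0.3172, 0.1198]
ft_force: [1.1, -0.0, 2.9]
ee_pos: [0.5299, -0.317, 0.1211]
ft_force: [1.3, -0.4, 1.8]
ee_pos: [0.5296, -0.3168, 0.1224]
ft_force: [0.0, 0.4, 0.5]
time: 18.23
ee_pos: [0.5306, -0.3174, 0.2044]
eef_rot: [0.001, 0.712, 0.702, 0.0]
ft_force: [1.4, -0.2, -1.5]
grip_width: 0.001
```

The profile is a spring: about 4.6 N falling to 0.5 N from z 0.118 to 0.122, so the button was fully pressed and released. One last look before handing in.

```bash
python3 -c "
from h import *
snap('wrist','w7.png');snap('top','top7.png')
p=np.load('pose.npy')
for g in (0,.008): print(proj('top7.png',[p[0]-.03,p[1]+g,.172]), proj('top7.png',[p[0]-.072,p[1]+.12+g,.13]))
t=cv2.resize(cv2.imread('pics/top7.png')[120:270,205:375],None,fx=4,fy=4,interpolation=cv2.INTER_CUBIC);cv2.imwrite('pics/c7.png',t)"
```

```text
[269.47157433 190.884202  ] [223.51020954 209.03105895]
[266.34580996 190.90475045] [220.46707797 209.05173298]
```

View pics/c7.png

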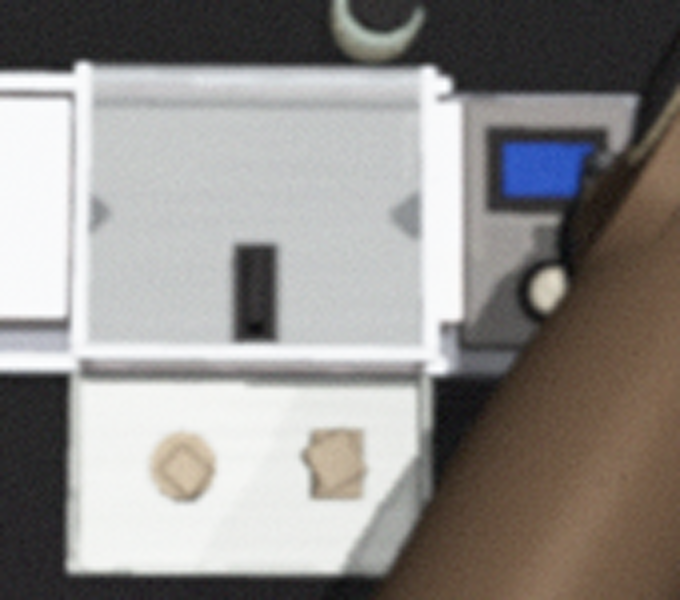

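The fin is at column 269.0 and the guard corner at 223.2, so travel is about 1 mm. Both pieces are in the tray, and the arm is clear.

```bash
python3 -c "
from workcell import r
print(r.finish_job())"
```

```text
the job is handed in; nothing more can be done
None
```

The job is done and handed in at about 18 s of the 67 s allowed; no verdict was reported. I slid the guard open, put both rock pieces in the scrap tray, slid the guard shut, and then pressed and released the reset button.

- **Guard:** It opened to about 0.225–0.23 m of travel. When I shut it, the push stalled at 13 N on the end stop. The last top view puts it about 1 mm from shut, inside the 8 mm limit.
- **Rock pieces:** The last top view shows both lying apart inside the tray.
- **Reset button:** The force rose to 35 N with no more movement, so it was fully down. That is well above the 5 N needed, but the fingertips did the pressing and the wrist limit is 120 N. As I lifted, the force fell smoothly to near zero over about 6 mm, as a sprung button should; I did not measure its final height.
- **Core, jar and brush:** I kept clear of them and saw no movement in the later views, but I did not measure their positions again at the end.
- **Disagreements:** The button's top first measured 0.115 m, but contact showed about 0.122 m. Three of the control box corners I picked in the scene view were 4–14 px off, so I used a fit that gives such points little weight; the other views agreed with the result.

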